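# Stamp the pedal spanner on the marking press

### The job

Mark the pedal spanner's handle on the bench press: lay it gently (do not drop it) flat along the press's two rests, handle end forward under the raised stamp and centred on the rests, and let go of it. Then tilt the joystick of the control box fully the way its raised chevron points, and no other way, hold it there for a good two seconds so that the stamp stays pressed on the handle, and let the stick come back upright, leaving the spanner on the rests and the other things where they are.

Things in the scene. Friction and masses are not known exactly. Their poses are not given: they have to be found in the camera images.
- spanner_mid (a point): Pedal spanner, loose, about 0.3 kg, 200 mm long, 14 mm thick throughout, lying flat on the table, handle roughly towards the robot. Point at its middle, 7 mm above its underside; x axis runs along it towards the handle end. Balance point about 15 mm to the head side of this, in the shank: grip there, across the sides.
- spanner_handle_end (a point): Middle of the spanner's handle end face, 100 mm from spanner_mid along its x; same axes.
- press_nest (a point): Grey marking press, fixed: point midway between its two steel rests, level with their tops (45 mm over the table). x points horizontally from its open front to its column. The spanner must lie along x, spanner_mid at this point (7 mm above it), handle towards +x. Allowed: x -20 to +15 mm, y +-12 mm, 0.15 rad. Rests are 50 mm wide: front one at x -89 to -55 mm, rear one +56 to +100.
- press: The press, on the left or right of the table; origin on the table 45 mm below press_nest, same axes. Base plate x -95 to +205, y +-55 mm, 12 mm high, bare between the rests (finger room). Column from x +122 mm, 214 mm high; a head 50 mm wide overhangs to x +68 mm, with a collar 135 mm above the table.
- stamp_face (a point): Underside centre of the round stamp (26 mm across), at press x +86 mm; raised, it is 38 mm above the rests, 24 mm clear of a lying handle. The handle cannot be lowered in from above: bring the spanner level, about 10 mm above the rests, from the front, slide it towards +x, then lower it.
- stick_pivot (a point): Stick pivot of the control box, 55 mm above the table, right below the ball when upright. x points horizontally the way of the raised chevron on the box top: the way to tilt. The box, fixed, on the other side of the table from the press, spans x -60 to +90, y +-55 mm, 54 mm high; chevron 50 to 82 mm from the stick.
- ball (a point): Centre of the joystick's black ball knob, 36 mm diameter, on a thin 11 mm steel stick, 85 mm from the pivot (140 mm above the table when upright). It can be gripped from above. Fully tilted it has moved 35 mm sideways and 7 mm down. Holding it fully tilted takes about 7 N; it springs back upright when released.
- stick (a joint): Tilt of the stick towards the chevron (rad): 0 upright, +0.42 at the stop. It counts as tilted above 0.32.
- stick_side (a joint): Sideways tilt of the stick, towards the box's +y (rad), 0 upright, stops at +-0.42.
- stamp: The moving stamp; origin at its underside centre. It goes down 85 mm per rad of stick tilt, meets the handle at about 0.28 rad, then presses it through a soft spring (about 3 N at full tilt); it rises as the stick returns.
- spanner: The spanner; origin at its middle on the underside, axes as spanner_mid. Black rubber handle 28 mm wide from x -4 to +100 mm; steel shank 20 mm wide from -57 to -4; steel open-jaw head 46 mm wide from -100 to -57.
- tin_mid (a point): Bystander: round tin 68 mm across, 75 mm high, between press and control box; middle. Leave alone.
- driver_grip (a point): Bystander: screwdriver 190 mm long lying at the right edge of the mat; point on its handle. Leave alone.
- mallet_mid (a point): Bystander: mallet with wooden handle, 260 mm long, at the left edge of the mat. Leave alone.
- oil_mid (a point): Bystander: bottle 56 mm across, 150 mm high at the back of the mat, half-way along; middle. Leave alone.
There are look-alikes about, which are no part of the job. There is more than one size of the spanner; the job needs the larger.

How it is judged (in metres and radians):
On the way, in this order (a step that is already met when the one before it is completed fails the run):
1. the spanner lies let go on both rests, its handle under the raised stamp (x of spanner_mid in the frame of press_nest between -0.02 and 0.015 m and y of spanner_mid in the frame of press_nest between -0.012 and 0.012 m and z of spanner_mid in the frame of press_nest between 0.002 and 0.012 m and x of spanner_handle_end in the frame of press_nest above 0.075 m and angle between the x axis of spanner_mid and the x axis of press_nest, either way round below 0.15 rad and angle between spanner_mid's own z axis and vertical below 0.1 rad and contact force between the fingers and spanner below 0.05 N and linear speed of spanner below 0.02 m/s and value of joint stick below 0.15 rad), for 0.2 s.
2. the stick is held tilted towards the chevron with the stamp pressed on the handle for 1.8 s (x of spanner_mid in the frame of press_nest between -0.02 and 0.015 m and y of spanner_mid in the frame of press_nest between -0.012 and 0.012 m and z of spanner_mid in the frame of press_nest between 0.002 and 0.012 m and x of spanner_handle_end in the frame of press_nest above 0.075 m and angle between the x axis of spanner_mid and the x axis of press_nest, either way round below 0.15 rad and angle between spanner_mid's own z axis and vertical below 0.1 rad and value of joint stick above 0.32 rad and value of joint stick_side between -0.15 and 0.15 rad and contact force between stamp and spanner above 0.3 N), for 1.8 s.
At the end, for the whole second after the job is handed in: The spanner lies still and flat on both rests, handle under the stamp (middle within -20 to +15 mm along and 12 mm across, 0.15 rad of the press's line); the stick is upright again (within 0.06 rad) and the stamp is raised off the handle (x of spanner_mid in the frame of press_nest between -0.02 and 0.015 m and y of spanner_mid in the frame of press_nest between -0.012 and 0.012 m and z of spanner_mid in the frame of press_nest between 0.002 and 0.012 m and x of spanner_handle_end in the frame of press_nest above 0.075 m and angle between the x axis of spanner_mid and the x axis of press_nest, either way round below 0.15 rad and angle between spanner_mid's own z axis and vertical below 0.1 rad and linear speed of spanner below 0.02 m/s and value of joint stick between -0.06 and 0.06 rad and value of joint stick_side between -0.06 and 0.06 rad and contact force between stamp and spanner below 0.05 N); the robot touches nothing.
It fails at once if the spanner is let go more than 25 mm above the rests (dropped) (height (world z) of spanner_mid above 0.077 m and contact force between the fingers and spanner below 0.02 N).
It fails at once if the stick is pushed clearly another way than the chevron's (value of joint any of stick, stick_side below -0.25 rad or value of joint stick_side above 0.25 rad).
It fails at once if a bystander (tin, screwdriver, mallet, bottle) is shifted by more than 30 mm (distance of any of tin_mid, driver_grip, mallet_mid, oil_mid from where it was at the start of the episode above 0.03 m).
It also fails if it takes over 64 s, if anything falls off the work surface, if the arm or the gripper's body presses on something with over 40 N, if the wrist force passes 120 N, or if a joint passes its speed limit or range.

### The arm

A 6-joint arm with a two-finger parallel gripper is mounted at the origin on the work surface. World frame = base frame: x ahead of the robot, y to its left, z up, the work surface at z = 0. Lengths are in m, angles in degrees, forces in N, time in s.
With the tool pointing down it reaches from about 0.325 to 1 m from the base axis. Payload 5.1 kg.
Tool frame: the origin (TCP) lies at the very end of the fingers, on their centre line; the grasp point (between the pads) lies 19 mm behind it; z points along the fingers, y is the direction in which the jaws open and shut (so a half turn about z gives the same grasp; the last joint's range is limited). The gripper opens to 85 mm and grips with 20 to 120 N. Pads are 22 mm wide; open, the fingers measure 114 mm over their backs; the gripper's body (76 mm by 85 mm) begins 54 mm behind the grasp point. The pads swing forward as they close: fully open they stand 13 mm farther back than shut.
Start: joints at [62.991, 7.093, 94.555, -0, 78.352, -4.733], TCP at [0.246, 0.601, 0.231] pointing down, gripper open.
Joint ranges: [-149.61, 149.61], [-58.7, 133.49], [1.44, 155.28], [-77.14, 257.14], [18.33, 153.61], [-166.67, 166.67]. Speed limits (degrees/s): [147.25, 147.25, 180, 180, 180, 180].

### API

Orientations are given as [roll, pitch, yaw] about the fixed x, y, z axes, in that order (R = Rz(yaw) Ry(pitch) Rx(roll)).
In Python, from rig import env gives the robot as it stands.
- The arm moves only by the tool apply_moves, never from a script. Its argument "targets" is a list of rows, each a list of 7 numbers: the shift along the tool's x, y, z in cm, then the turn, a rotation vector about the tool's x, y, z in degrees, then the finger opening in cm, from 0 to 8.54. A call has 1 to 8 rows; each row shifts and turns the commanded pose from where the row before left it, along the tool's axes as they then stand; what a row does not reach is not made up. A row lasts 1/12 s, in which the tool goes at most 41.7 mm and 7.16 degrees, less where a joint would pass 70% of its speed; a pose out of reach is approached as far as the arm can. A call with a gripper value outside its range is refused whole. The fingers move at their own pace and stop on an object; "force" is the grip in N (left out, the last holds). Time passes only in rows, so rows that do not move let the fingers close. It gives the time, the measured TCP pose, the force and the opening at its end, in the units of the state.
- env.read_state(): the state, without advancing time (a new reading comes with each control period).
- env.capture(name): name is "side" or "top"; returns the picture (384x512x3 uint8, blue, green, red); there is no depth.
- env.calibration(name): a dict with "mtx" (3x3 intrinsics, pixels), "R" (3x3) and "t" (3): a world point X has camera coordinates R X + t. Camera axes: x right, y down, z forward; pixel columns grow to the right and rows downward; lengths in m; the calibration is good to about 2 mm. A picture is of the moment at which its call begins. calibration takes no time and is no camera call.
- env.job_done(): hands the job in, once; it reports no verdict.
The state is a dict: "t": time; "joint_positions": joint angles; "dq": joint speeds; "tau": joint torques, N m; "tool_pos": TCP position; "ee_rot": TCP orientation; "wrist_force": force on the tool from outside, world axes, zero at the start; "ft_torque": the same for the moment, N m; "width": opening from 0.0 (shut) to 1.0 (fully open).
Only numpy, scipy, OpenCV 4.12 (cv2) and the standard library are available. Lean on these libraries where they do the work, as an engineer would, in place of code of your own. Each camera call takes 0.05 s, during which the arm holds its last target.

## Working session

There is one attempt and no reset: what is moved stays moved. The work goes in short steps, Python scripts to look and compute and a tool call to move; the robot and the scene stay as the last step left them, time stands still between calls to the robot, and variables do not carry over. Pictures are saved under pics/ and viewed, and the job is handed in when it is done.

Besides the shell and the picture viewer there is one more tool, called as name(argument=value, ...) on one line, values as JSON. apply_moves: Moves the arm, as the interface text tells. Its arguments: {"type":"object","properties":{"targets":{"type":"array","items":{"type":"array","items":{"type":"number"}}},"force":{"type":"number"}},"required":["targets"]}

```bash
mkdir -p pics; ls; python3 - <<'E'
from rig import env
import cv2,numpy as np
print(env.read_state())
for n in("side","top"):
    im=env.capture(n); cv2.imwrite(f"pics/{n}0.png",im)
    c=env.calibration(n); print(n,c)
E
```

```text
pics
{'t': 0.0, 'joint_positions': array([ 6.29929148e+01,  7.13491141e+00,  9.46337218e+01, -8.43267472e-04,
        7.83511938e+01, -4.73185681e+00]), 'dq': array([ 0.02283628, -0.01874257,  0.05849597,  0.05044905,  0.03744497,
        0.02480633]), 'tau': array([-2.90819162e-04, -4.23615074e+01, -3.65451944e+01,  8.08301206e-05,
        7.06963852e-03, -2.50608110e-05]), 'tool_pos': array([0.24613298, 0.60094228, 0.23004074]), 'ee_rot': array([-1.79880513e+02, -9.06211672e-03,  1.57724933e+02]), 'wrist_force': array([-0.04754823,  0.22085043, -0.16291761]), 'ft_torque': array([0.02736974, 0.01016551, 0.0370941 ]), 'width': 0.9996453666861583}
side {'mtx': array([[492.23345494,   0.        , 252.94481434],
       [  0.        , 492.23345494, 186.68920544],
       [  0.        ,   0.        ,   1.        ]]), 'R': array([[-0.88586236, -0.46391998,  0.00511179],
       [-0.29490708,  0.55455555, -0.77813749],
       [ 0.35815875, -0.69083022, -0.62807318]]), 't': array([0.42801969, 0.24003915, 1.59273842])}
top {'mtx': array([[417.92462185,   0.        , 251.93888144],
       [  0.        , 417.92462185, 192.27321882],
       [  0.        ,   0.        ,   1.        ]]), 'R': array([[-2.11365250e-02, -9.99763371e-01, -5.14297723e-03],
       [-9.80642038e-01,  2.17333270e-02, -1.94599220e-01],
       [ 1.94664946e-01,  9.30268396e-04, -9.80869356e-01]]), 't': array([-0.00712731,  0.49898535,  1.21395344])}
```

View pics/side0.png

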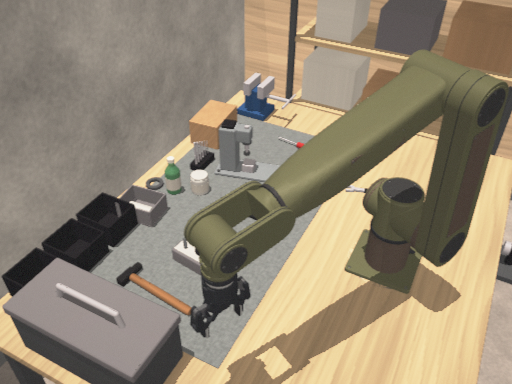

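View pics/top0.png

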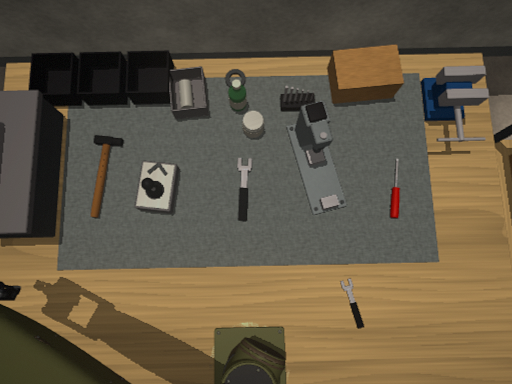

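The two spanner candidates in the top view are one at (244,190), about 62 px long, and one at (352,303), about 50 px long. The first looks like the larger; I'll check it in enlarged crops and measure.

```bash
cat > h.py <<'E'
import numpy as np,cv2
from rig import env
def crop(im,x0,y0,x1,y1,s,f):
    c=cv2.resize(im[y0:y1,x0:x1],None,fx=s,fy=s,interpolation=cv2.INTER_CUBIC)
    for x in range((x0//10+1)*10,x1,10):
        cv2.line(c,(int((x-x0+.5)*s),0),(int((x-x0+.5)*s),5),(0,255,255),1)
        if x%20==0: cv2.putText(c,str(x),(int((x-x0+.5)*s)-10,16),0,.4,(0,255,255),1)
    for y in range((y0//10+1)*10,y1,10):
        cv2.line(c,(0,int((y-y0+.5)*s)),(5,int((y-y0+.5)*s)),(0,255,255),1)
        if y%20==0: cv2.putText(c,str(y),(7,int((y-y0+.5)*s)+4),0,.4,(0,255,255),1)
    cv2.imwrite(f,c)
def ray(n,u,v):
    c=env.calibration(n);K,R,t=c["mtx"],np.array(c["R"]),np.array(c["t"])
    d=R.T@np.linalg.solve(K,[u,v,1.]);return -R.T@t,d
def at(n,u,v,z):
    o,d=ray(n,u,v);return o+d*(z-o[2])/d[2]
def proj(n,X):
    c=env.calibration(n);p=c["mtx"]@(np.array(c["R"])@np.asarray(X,float)+c["t"]);return p[:2]/p[2]
E
python3 - <<'E'
from h import *
t=cv2.imread("pics/top0.png");s=cv2.imread("pics/side0.png")
crop(t,210,145,280,230,7,"pics/c_sp.png")
crop(t,280,95,360,220,4.8,"pics/c_press.png")
crop(t,125,150,190,220,8,"pics/c_box.png")
crop(t,330,270,380,335,8,"pics/c_small.png")
crop(s,130,90,330,230,4,"pics/c_sidep.png")
E
```

```text
(no output)
```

View pics/c_sp.png

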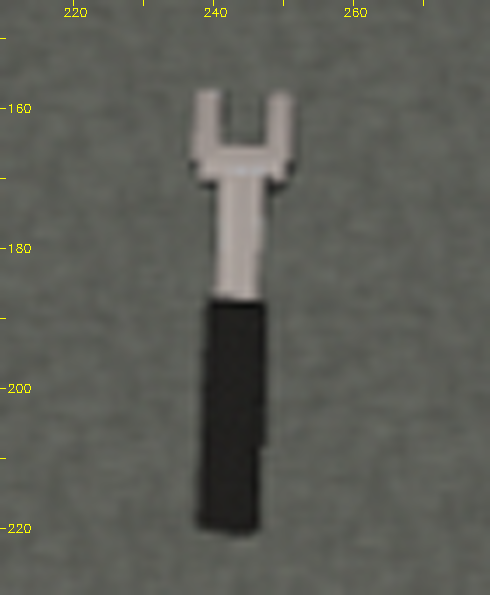

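View pics/c_press.png

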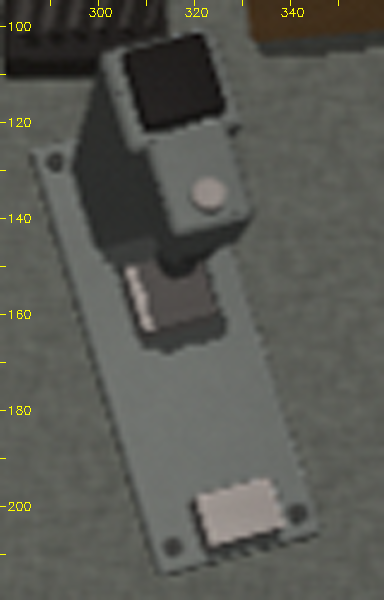

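View pics/c_box.png

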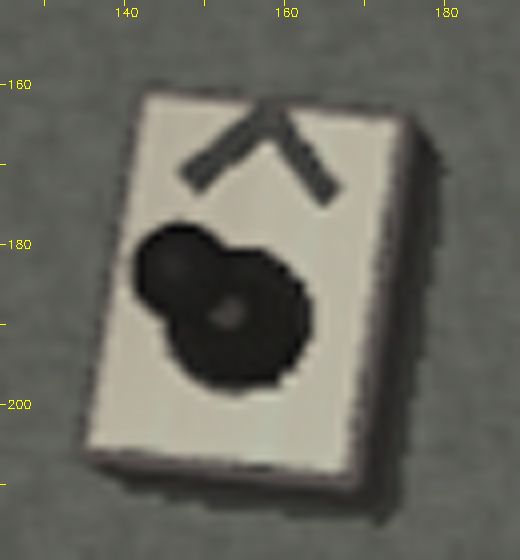

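View pics/c_sidep.png

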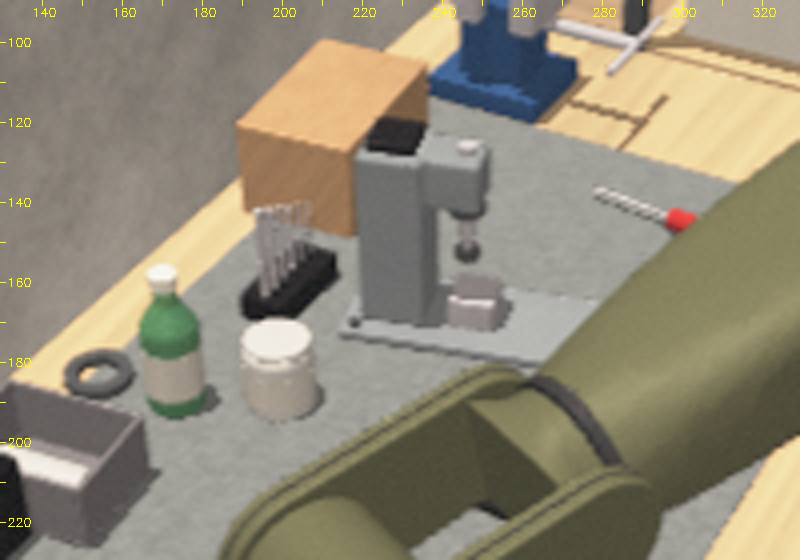

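View pics/c_small.png

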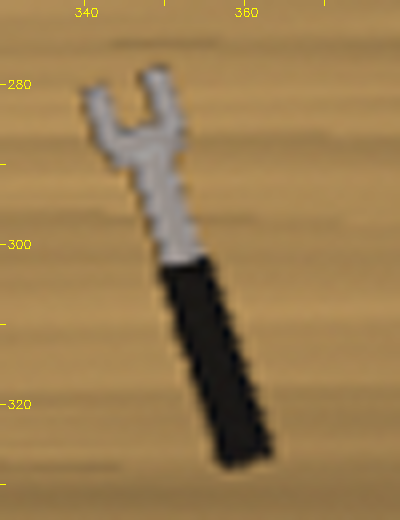

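```bash
cat > fit.py <<'E'
from h import *
from scipy.optimize import least_squares
def T(p,L,z0=0):
    c,s=np.cos(p[2]),np.sin(p[2]);L=np.asarray(L,float)
    return np.c_[p[0]+c*L[:,0]-s*L[:,1],p[1]+s*L[:,0]+c*L[:,1],L[:,2]]
def fit(n,L,px,p0):
    f=lambda p:(np.array([proj(n,X) for X in T(p,L)])-np.array(px)).ravel()
    r=least_squares(f,p0);return r.x,f(r.x).reshape(-1,2)
E
python3 - <<'E'
from fit import *
def show(n,p,r): print(n,p[:2].round(4),np.degrees(p[2]).round(2),"res",r.round(1).tolist())
# spanner: top surface z .014
L=[[100,14,14],[100,-14,14],[-4,14,14],[-4,-14,14],[-100,23,14],[-100,-23,14]]
L=np.array(L)/1000
c=at("top",243.5,190,.014);print(c)
h=at("top",242.2,220,.014);hd=at("top",244.3,158,.014);print("len",np.linalg.norm(h-hd))
h=at("top",360,326,.014);hd=at("top",345,279,.014);print("len small",np.linalg.norm(h-hd))
px=[[246.5,219.6],[238,219.3],[247.3,187.5],[239.2,187.5],[250.5,158],[238,157.5]]
p,r=fit("top",L,px,[c[0],c[1],np.pi]);show("spanner",p,r)
# box
L=np.array([[90,55,54],[90,-55,54],[-60,-55,54],[-60,55,54]])/1000
c=at("top",155,185,.054)
p,r=fit("top",L,[[142.5,161.3],[175.5,164.5],[168.3,209.5],[135.2,205.3]],[c[0],c[1],0]);show("box",p,r)
B=p
for z in(.055,.14): print(z,proj("top",[p[0],p[1],z]))
print("chev",proj("top",T(p,[[.082,0,.054]])[0]), "ball side",proj("side",[p[0],p[1],.14]))
# press: base plate z 12, front edge and front rest top
L=np.array([[-95,55,12],[-95,-55,12],[205,55,12],[-89,25,45],[-89,-25,45],[-55,25,45],[-55,-25,45]])/1000
px=[[313.2,214],[345,205.5],[286.5,126.5],[323,208.5],[339,205],[320,198],[335.5,194.5]]
c=at("top",320,180,.045)
p,r=fit("top",L,px,[c[0],c[1],0.3]);show("press",p,r)
for X in([-.095,.055,.012],[.205,.055,.012],[-.095,-.055,.012],[.086,0,.083],[.122,.025,.214],[.056,.025,.045],[.056,-.025,.045],[.068,-.025,.214],[.068,.025,.214],[-.055,-.025,.045]):
    q=T(p,[X])[0];print(X,proj("top",q).round(1),proj("side",q).round(1))
tin=at("top",253,119,.075);print("tin",tin)
E
```

```text
[0.51345069 0.00820375 0.014     ]
len 0.1971643307738805
len small 0.1395436809639194
spanner [0.5188 0.0089] 177.2 res [[0.3, 0.8], [-0.4, 0.8], [0.5, -0.3], [-0.4, -0.5], [1.0, -0.5], [-1.0, -0.3]]
box [0.5123 0.2755] -7.69 res [[-1.0, -2.2], [1.5, -1.6], [1.3, 1.7], [-1.9, 1.8]]
0.055 [154.5394933  189.57886978]
0.14 [147.48259607 183.51274681]
chev [158.84964538 163.51532882] ball side [202.70309063 230.32065242]
press [ 0.5362 -0.2336] 13.53 res [[-0.8, 0.9], [1.6, 0.4], [-0.4, -1.1], [-0.1, 0.4], [-0.1, -0.3], [-0.3, 0.1], [0.1, -0.5]]
[-0.095, 0.055, 0.012] [312.4 214.9] [289.7 184.4]
[0.205, 0.055, 0.012] [286.1 125.4] [214.6 172.5]
[-0.095, -0.055, 0.012] [346.6 205.9] [294.8 167.7]
[0.086, 0, 0.083] [316.3 149. ] [247.4 154.3]
[0.122, 0.025, 0.214] [310.7 124.6] [236.2 127.6]
[0.056, 0.025, 0.045] [309.4 163.8] [253.3 167. ]
[0.056, -0.025, 0.045] [325.  159.7] [256.3 159.7]
[0.068, -0.025, 0.214] [334.2 138.5] [253.6 122.6]
[0.068, 0.025, 0.214] [316.3 143.1] [250.3 129.5]
[-0.055, -0.025, 0.045] [335.6 194. ] [283.9 163.9]
tin [ 0.72240001 -0.02604068  0.075     ]
```

The large spanner at top (244,190) measures 197 mm. The one at (352,303) measures 140 mm, so it is the small look-alike. The chevron on the box points up in the picture, with its apex at (158,162) and the ball at (147,183), which matches the fitted box. The press fit agrees with the side view.

First I'll align the yaw (+19.5°), then go above the shank.

apply_moves(targets=[[0, 0, 0, 0, 0, -6.5, 8.5], [0, 0, 0, 0, 0, -6.5, 8.5], [0, 0, 0, 0, 0, -6.5, 8.5]])

```text
t: 0.35
tool_pos: [0.2462, 0.6011, 0.2305]
ee_rot: [-179.9, -0.0, 177.5]
wrist_force: [0.1, 0.6, -0.6]
width: 0.996
```

```bash
cat > go.py <<'E'
import sys
from h import *
from scipy.spatial.transform import Rotation as Ro
def delta(tx,ty,tz,yaw,pitch=0):
    s=env.read_state();R=Ro.from_euler("xyz",s["ee_rot"],degrees=True)
    d=R.inv().apply(np.array([tx,ty,tz])-s["tool_pos"])*100
    G=Ro.from_euler("xyz",[180,pitch,yaw],degrees=True)
    w=(R.inv()*G).as_rotvec(degrees=True)
    print("t",round(s["t"],2),"pos",s["tool_pos"].round(4),"rot",s["ee_rot"].round(2),"w",round(s["width"],3),"F",s["wrist_force"].round(1),"j",s["joint_positions"].round(0))
    print("delta tool cm",d.round(2),"rotvec",w.round(2))
if __name__=="__main__": delta(*map(float,sys.argv[1:]))
E
python3 go.py .534 .008 .1 177.2
```

```text
t 0.35 pos [0.2462 0.6011 0.2305] rot [-1.7993e+02 -3.0000e-02  1.7755e+02] w 0.996 F [ 0.1  0.6 -0.6] j [ 63.   7.  95.   0.  78. -25.]
delta tool cm [-31.3  -58.01  13.1 ] rotvec [-0.07 -0.03  0.35]
```

apply_moves(targets=[[-1.5, -2.9, 0, 0, 0, 0, 8.5], [-1.5, -2.9, 0, 0, 0, 0, 8.5], [-1.5, -2.9, 0, 0, 0, 0, 8.5], [-1.5, -2.9, 0, 0, 0, 0, 8.5], [-1.5, -2.9, 0, 0, 0, 0, 8.5], [-1.5, -2.9, 0, 0, 0, 0, 8.5], [-1.5, -2.9, 0, 0, 0, 0, 8.5], [-1.5, -2.9, 0, 0, 0, 0, 8.5]])

```text
t: 1.02
tool_pos: [0.3551, 0.3623, 0.2308]
ee_rot: [-180.0, -0.0, 177.2]
wrist_force: [-0.0, 0.8, -0.5]
width: 0.996
```

apply_moves(targets=[[-1.6, -2.9, 0, 0, 0, 0, 8.5], [-1.6, -2.9, 0, 0, 0, 0, 8.5], [-1.6, -2.9, 0, 0, 0, 0, 8.5], [-1.6, -2.9, 0, 0, 0, 0, 8.5], [-1.6, -2.9, 0, 0, 0, 0, 8.5], [-1.6, -2.9, 0, 0, 0, 0, 6.5], [-1.6, -2.9, 1, 0, 0, 0, 5], [-1.6, -2.9, 1.5, 0, 0, 0, 5]])

```text
t: 1.68
tool_pos: [0.473, 0.1246, 0.2076]
ee_rot: [180.0, 0.2, 177.2]
wrist_force: [0.0, 1.4, 0.8]
width: 0.596
```

apply_moves(targets=[[-1.6, -2.9, 2, 0, 0, 0, 5], [-1.6, -2.9, 2.5, 0, 0, 0, 5], [-1.6, -2.9, 3, 0, 0, 0, 5], [-1.6, -2.9, 2, 0, 0, 0, 5], [0, 0, 0, 0, 0, 0, 5], [0, 0, 0, 0, 0, 0, 5]])

```text
t: 2.18
tool_pos: [0.5278, 0.0078, 0.111]
ee_rot: [180.0, -0.3, 177.1]
wrist_force: [0.6, 0.3, -0.4]
width: 0.587
```

```bash
python3 go.py .534 .008 .003 177.2; python3 - <<'E'
from h import *
t=env.capture("top");s=env.capture("side")
crop(t,190,120,310,240,5,"pics/c1t.png");crop(s,180,120,360,255,4.4,"pics/c1s.png")
E
```

```text
t 2.18 pos [0.5278 0.0078 0.111 ] rot [179.98  -0.27 177.05] w 0.587 F [ 0.6  0.3 -0.4] j [ -5.  -2. 116.   0.  66. -92.]
delta tool cm [-0.67  0.05 10.8 ] rotvec [ 0.02 -0.27 -0.15]
```

View pics/c1t.png

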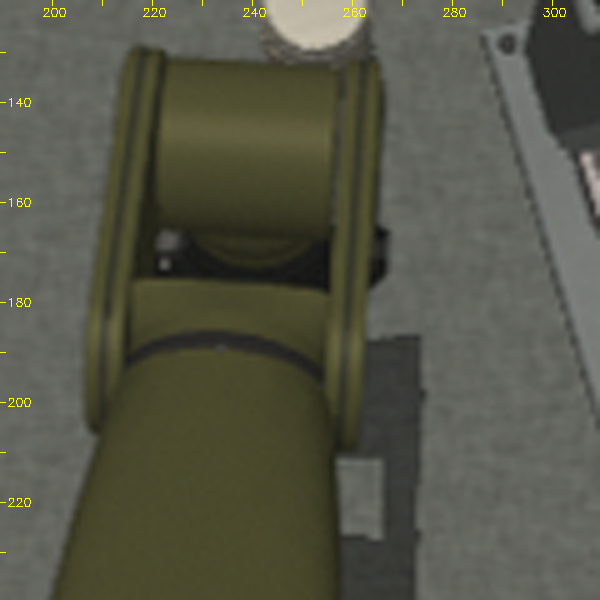

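View pics/c1s.png

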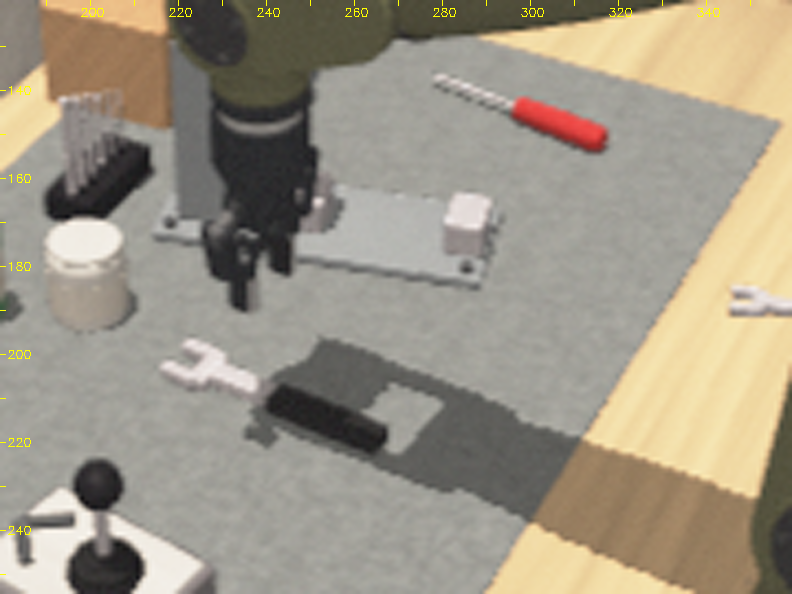

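The side view shows the large spanner clear of the jaws, with the handle running from (240,208) to (266,218). The ball is at (201,229) and the front rest at (284,165). I'll cross-check the fits against these.

```bash
python3 - <<'E'
from fit import *
p=[.5188,.0089,np.radians(177.2)]
for X in([.1,0,.014],[-.004,0,.014],[.1,.014,.014],[.1,-.014,.014]): print(X,proj("side",T(p,[X])[0]).round(1))
# triangulate ball
A=[];b=[]
for n,u,v in(("top",147.2,183.2),("side",201.2,229.3)):
    o,d=ray(n,u,v);d/=np.linalg.norm(d);P=np.eye(3)-np.outer(d,d);A.append(P);b.append(P@o)
print("ball",np.linalg.solve(sum(A),sum(b)), at("top",147.2,183.2,.14),at("side",201.2,229.3,.14))
P=[.5362,-.2336,np.radians(13.53)]
for X in([-.089,.025,.045],[-.089,-.025,.045],[-.055,-.025,.045],[-.055,.025,.045],[-.095,.055,.012]): print(X,proj("side",T(P,[X])[0]).round(1))
E
```

```text
[0.1, 0, 0.014] [267.4 219. ]
[-0.004, 0, 0.014] [242.  208.9]
[0.1, 0.014, 0.014] [269.3 216.7]
[0.1, -0.014, 0.014] [265.4 221.4]
ball [0.51457599 0.27631762 0.14308594] [0.51322982 0.27629501 0.14      ] [0.51874221 0.27383008 0.14      ]
[-0.089, 0.025, 0.045] [290.  172.7]
[-0.089, -0.025, 0.045] [292.4 165.2]
[-0.055, -0.025, 0.045] [283.9 163.9]
[-0.055, 0.025, 0.045] [281.3 171.4]
[-0.095, 0.055, 0.012] [289.7 184.4]
```

apply_moves(targets=[[-0.2, 0, 1.8, 0, 0, 0, 5], [-0.2, 0, 1.8, 0, 0, 0, 5], [-0.2, 0, 1.8, 0, 0, 0, 5], [0, 0, 1.8, 0, 0, 0, 5], [0, 0, 1.5, 0, 0, 0, 5], [0, 0, 1.0, 0, 0, 0, 5], [0, 0, 0.7, 0, 0, 0, 5], [0, 0, 0, 0, 0, 0, 5]])

```text
t: 2.95
tool_pos: [0.5343, 0.0095, 0.0087]
ee_rot: [180.0, -0.1, 177.3]
wrist_force: [0.8, 0.0, 0.2]
width: 0.583
```

```bash
python3 go.py .534 .008 .003 177.2; python3 - <<'E'
from h import *
t=env.capture("top");s=env.capture("side")
crop(s,180,140,300,240,6,"pics/c2s.png")
E
```

```text
t 2.95 pos [0.5343 0.0095 0.0087] rot [ 1.7999e+02 -7.0000e-02  1.7729e+02] w 0.583 F [0.8 0.  0.2] j [ -5.   7. 118.   0.  55. -92.]
delta tool cm [ 0.02 -0.15  0.57] rotvec [ 0.01 -0.07  0.09]
```

View pics/c2s.png

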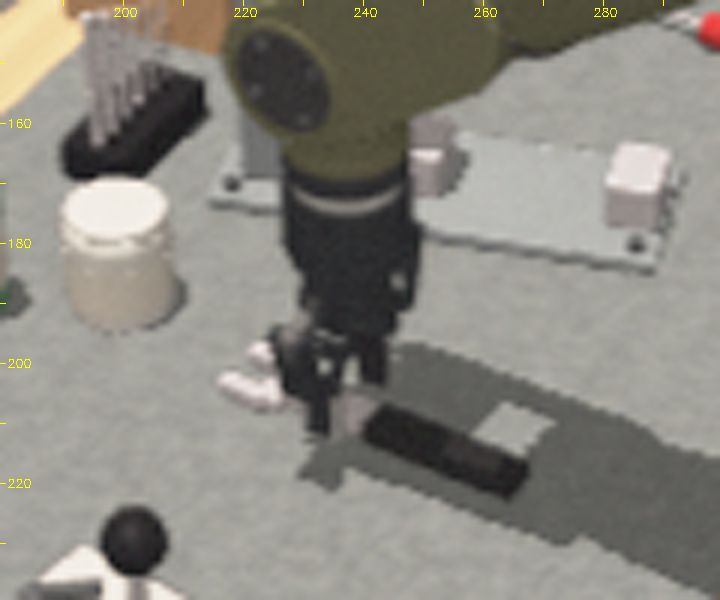

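The fingers straddle the shank at about (232,208), and the handle is free. I'll go down the last few mm and close.

apply_moves(targets=[[0, 0, 0.4, 0, 0, 0, 5], [0, 0, 0, 0, 0, 0, 3.5], [0, 0, 0, 0, 0, 0, 2.5], [0, 0, 0, 0, 0, 0, 1], [0, 0, 0, 0, 0, 0, 0], [0, 0, 0, 0, 0, 0, 0], [0, 0, 0, 0, 0, 0, 0], [0, 0, 0, 0, 0, 0, 0]], force=50)

```text
t: 3.72
tool_pos: [0.5355, 0.0086, 0.0061]
ee_rot: [-180.0, 0.1, 177.2]
wrist_force: [-1.3, -0.4, 4.8]
width: 0.214
```

apply_moves(targets=[[0, 0, -0.5, 0, 0, 0, 0], [0, 0, -1, 0, 0, 0, 0], [0, 0, -1.5, 0, 0, 0, 0], [0, 0, -2, 0, 0, 0, 0], [0, 0, -2, 0, 0, 0, 0], [0, 0, -2, 0, 0, 0, 0], [0, 0, -1, 0, 0, 0, 0], [0, 0, 0, 0, 0, 0, 0]])

```text
t: 4.38
tool_pos: [0.5367, 0.0086, 0.1083]
ee_rot: [-180.0, 0.3, 177.2]
wrist_force: [0.2, 0.1, -3.5]
width: 0.212
```

```bash
python3 go.py .534 .008 .20 13.5; python3 - <<'E'
from h import *
s=env.capture("side")
crop(s,180,120,300,230,6,"pics/c3s.png")
E
```

```text
t 4.38 pos [0.5367 0.0086 0.1083] rot [-179.99    0.3   177.22] w 0.212 F [ 0.2  0.1 -3.5] j [ -5.  -1. 115.   0.  65. -92.]
delta tool cm [ 0.22 -0.08 -9.17] rotvec [4.3000e-01 7.0000e-02 1.6372e+02]
```

View pics/c3s.png

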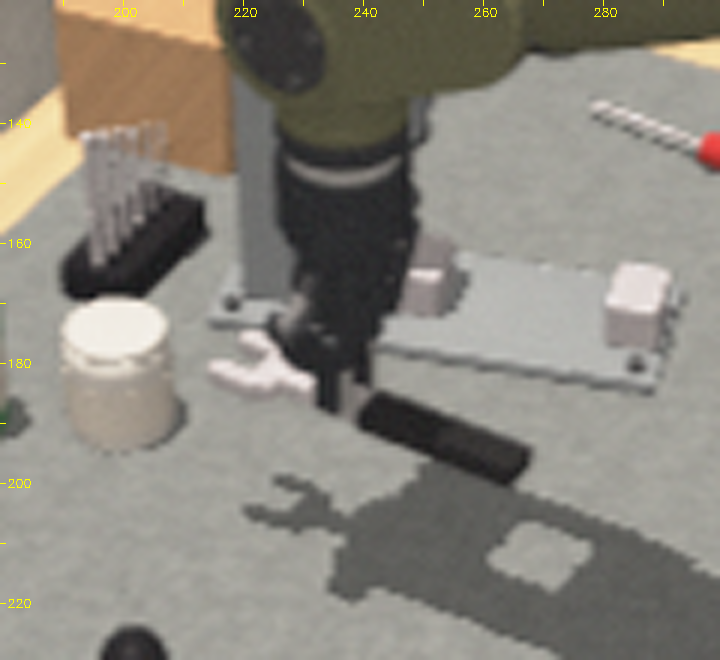

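The spanner is gripped on the shank and level, with the handle at (245–267,185–198). Next I'll lift while turning 163.7°.

apply_moves(targets=[[0, 0, -1.2, 0, 0, 4, 0], [0, 0, -1.2, 0, 0, 6, 0], [0, 0, -1.2, 0, 0, 7, 0], [0, 0, -1.2, 0, 0, 7, 0], [0, 0, -1.2, 0, 0, 7, 0], [0, 0, -1.2, 0, 0, 7, 0], [0, 0, -1, 0, 0, 7, 0], [0, 0, -1, 0, 0, 7, 0]])

```text
t: 5.1
tool_pos: [0.5338, 0.0089, 0.1954]
ee_rot: [-179.8, -0.1, 124.9]
wrist_force: [-0.3, 0.3, -3.4]
width: 0.217
```

apply_moves(targets=[[0, 0, 0, 0, 0, 7, 0], [0, 0, 0, 0, 0, 7, 0], [0, 0, 0, 0, 0, 7, 0], [0, 0, 0, 0, 0, 7, 0], [0, 0, 0, 0, 0, 7, 0], [0, 0, 0, 0, 0, 7, 0], [0, 0, 0, 0, 0, 7, 0], [0, 0, 0, 0, 0, 7, 0]])

```text
t: 5.77
tool_pos: [0.5337, 0.0089, 0.1947]
ee_rot: [-179.8, 0.1, 68.9]
wrist_force: [0.4, -1.0, -2.9]
width: 0.213
```

apply_moves(targets=[[0, 0, 0, 0, 0, 7, 0], [0, 0, 0, 0, 0, 7, 0], [0, 0, 0, 0, 0, 7, 0], [0, 0, 0, 0, 0, 7, 0], [0, 0, 0, 0, 0, 7, 0], [0, 0, 0, 0, 0, 7, 0], [0, 0, 0, 0, 0, 6, 0], [0, 0, 0, 0, 0, 4, 0]])

```text
t: 6.43
tool_pos: [0.5337, 0.0089, 0.1947]
ee_rot: [-179.9, 0.2, 17.0]
wrist_force: [-0.4, 0.4, -2.9]
width: 0.212
```

```bash
python3 - <<'E'
import numpy as np
y=np.radians(13.53);n=np.array([.5362,-.2336]);d=np.array([np.cos(y),np.sin(y)])
print("final",n+d*-.017,"pre",n+d*-.167)
E
python3 go.py .3738 -.2727 .2 13.5
```

```text
final [ 0.51967179 -0.23757723] pre [ 0.37383466 -0.2726704 ]
t 6.43 pos [0.5337 0.0089 0.1947] rot [-179.91    0.22   16.96] w 0.212 F [-0.4  0.4 -2.9] j [ -5.  -6. 111.   0.  75.  68.]
delta tool cm [-23.51  22.27  -0.48] rotvec [-0.09  0.23  3.46]
```

apply_moves(targets=[[0, 0, 0, 0, 0, 3.5, 0], [-1.5, 1.6, 0, 0, 0, 0, 0], [-2.2, 2.4, 0, 0, 0, 0, 0], [-2.5, 2.6, 0, 0, 0, 0, 0], [-2.5, 2.6, 0, 0, 0, 0, 0], [-2.5, 2.6, 0, 0, 0, 0, 0], [-2.5, 2.6, 0, 0, 0, 0, 0], [-2.5, 2.6, 0, 0, 0, 0, 0]])

```text
t: 7.1
tool_pos: [0.4159, -0.1954, 0.1951]
ee_rot: [-179.9, 0.1, 13.7]
wrist_force: [0.1, -0.8, -4.0]
width: 0.214
```

apply_moves(targets=[[-2.5, 2.6, 1, 0, 0, 0, 0], [-2.0, 2.4, 2, 0, 0, 0, 0], [-1.4, 1.6, 2.5, 0, 0, 0, 0], [0, 0, 3, 0, 0, 0, 0], [0, 0, 3, 0, 0, 0, 0], [0, 0, 0, 0, 0, 0, 0], [0, 0, 0, 0, 0, 0, 0]])

```text
t: 7.68
tool_pos: [0.3741, -0.271, 0.0792]
ee_rot: [-179.6, 0.2, 13.7]
wrist_force: [0.2, 0.6, -3.2]
width: 0.208
```

```bash
python3 go.py .3738 -.2727 .063 13.5;  python3 - <<'E'
from h import *
s=env.capture("side");t=env.capture("top")
crop(s,190,100,340,210,5,"pics/c4s.png");crop(t,260,120,360,280,3.7,"pics/c4t.png")
E
```

```text
t 7.68 pos [ 0.3741 -0.271   0.0792] rot [-179.63    0.25   13.71] w 0.208 F [ 0.2  0.6 -3.2] j [-43.  -8. 125.   0.  63.  34.]
delta tool cm [-0.06  0.17  1.62] rotvec [-0.37  0.25  0.21]
```

View pics/c4s.png

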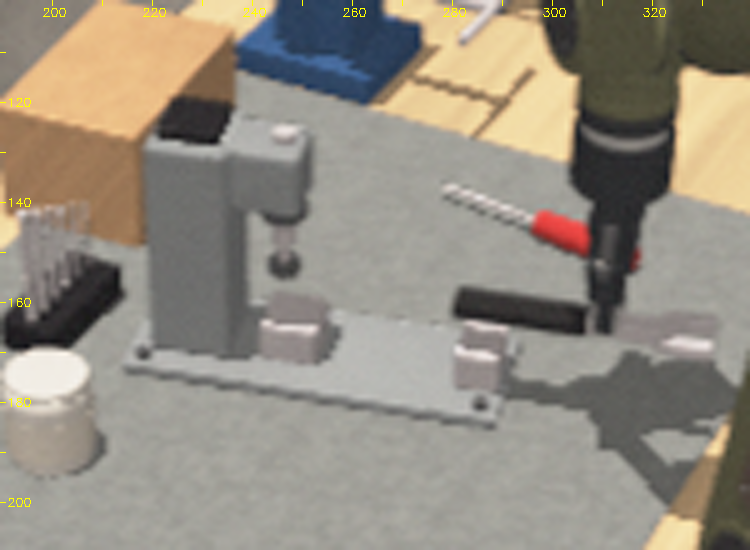

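View pics/c4t.png

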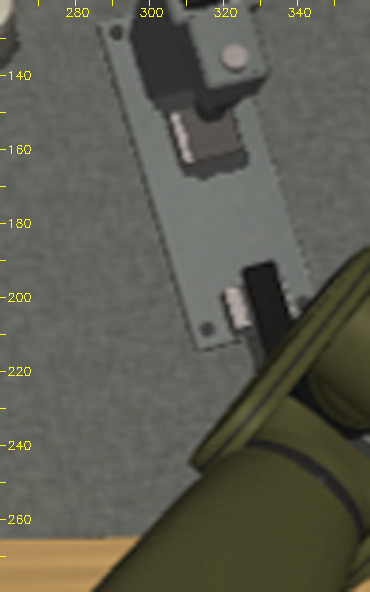

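```bash
python3 - <<'E'
from h import *
y=np.radians(13.53);n=np.array([.5362,-.2336]);R=np.array([[np.cos(y),np.sin(y)],[-np.sin(y),np.cos(y)]])
for q,z in(([325.7,192],.087),([333.9,190.4],.087),([329.8,191.2],.087),([333,207],.087),):
    print(q,(R@(at("top",*q,z)[:2]-n)).round(4))
print("tcp",R@(np.array([.3741,-.271])-n))
E
```

```text
[325.7, 192] [-0.0477  0.0112]
[333.9, 190.4] [-0.0492 -0.0133]
[329.8, 191.2] [-0.0485 -0.001 ]
[333, 207] [-0.0957  0.0035]
tcp [-0.16635123  0.00156196]
```

The spanner is aligned with the press line: its handle end is at press x −48 mm, y −1 mm. I'll lower it to 10 mm above the rests, then slide it in.

apply_moves(targets=[[0, 0.1, 0.8, 0, 0, 0, 0], [0, 0, 0.8, 0, 0, 0, 0], [0, 0, 0, 0, 0, 0, 0], [1, 0, 0, 0, 0, 0, 0], [2, 0, 0, 0, 0, 0, 0], [2, 0, 0, 0, 0, 0, 0], [2, 0, 0, 0, 0, 0, 0], [0, 0, 0, 0, 0, 0, 0]])

```text
t: 8.45
tool_pos: [0.4484, -0.2571, 0.0677]
ee_rot: [179.9, -0.2, 13.8]
wrist_force: [-0.1, 0.1, -2.9]
width: 0.214
```

```bash
python3 go.py .5197 -.2376 .061 13.5;  python3 - <<'E'
from h import *
s=env.capture("side")
crop(s,190,100,340,210,5,"pics/c5s.png")
E
```

```text
t 8.45 pos [ 0.4484 -0.2571  0.0677] rot [179.87  -0.2   13.84] w 0.214 F [-0.1  0.1 -2.9] j [-36.  -0. 119.   0.  61.  40.]
delta tool cm [ 7.39 -0.19  0.69] rotvec [ 0.12 -0.2   0.34]
```

View pics/c5s.png

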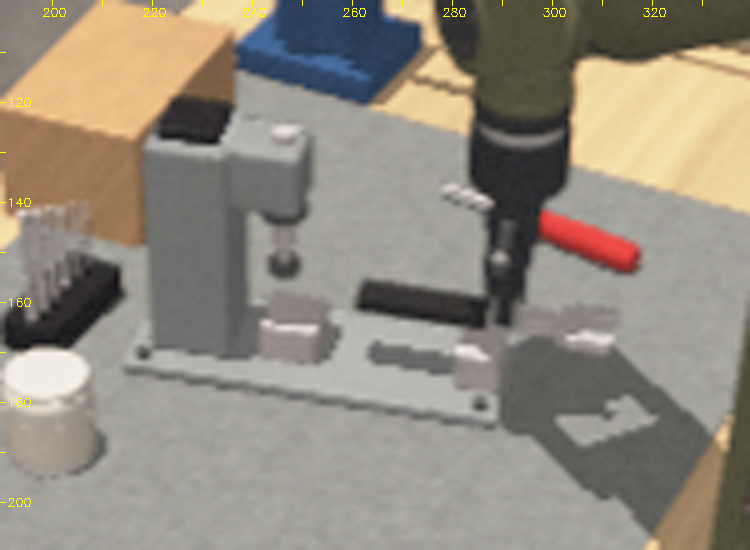

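apply_moves(targets=[[0, -0.1, 0.6, 0, 0, 0.3, 0], [1.5, 0, 0, 0, 0, 0, 0], [1.5, 0, 0, 0, 0, 0, 0], [0.5, 0, 0, 0, 0, 0, 0], [0, 0, 0, 0, 0, 0, 0], [0, 0, 0, 0, 0, 0, 0]])

```text
t: 9.0
tool_pos: [0.4781, -0.2481, 0.0601]
ee_rot: [-180.0, 0.0, 13.4]
wrist_force: [0.4, 0.6, -2.7]
width: 0.216
```

```bash
python3 go.py .5197 -.2376 .061 13.5;  python3 - <<'E'
from h import *
s=env.capture("side")
crop(s,210,120,310,190,7,"pics/c6s.png")
E
```

```text
t 9.0 pos [ 0.4781 -0.2481  0.0601] rot [-1.7998e+02  4.0000e-02  1.3440e+01] w 0.216 F [ 0.4  0.6 -2.7] j [-33.   3. 117.  -0.  60.  43.]
delta tool cm [ 4.29 -0.05 -0.09] rotvec [-0.02  0.04 -0.06]
```

View pics/c6s.png

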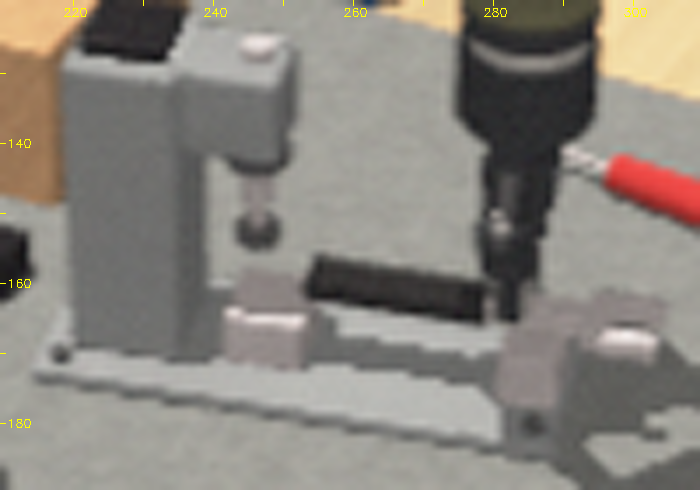

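The handle end at (255,158) sits below the stamp at (246,154) and above the rear rest. I'll slide the last 4.2 cm.

apply_moves(targets=[[1, 0, 0, 0, 0, 0, 0], [1.2, 0, 0, 0, 0, 0, 0], [1.2, 0, 0, 0, 0, 0, 0], [0.8, 0, 0, 0, 0, 0, 0], [0, 0, 0, 0, 0, 0, 0], [0, 0, 0, 0, 0, 0, 0]])

```text
t: 9.55
tool_pos: [0.5198, -0.2382, 0.0603]
ee_rot: [-180.0, 0.0, 13.5]
wrist_force: [-1.0, -0.5, -3.6]
width: 0.217
```

```bash
python3 go.py .5197 -.2376 .051 13.5;  python3 - <<'E'
from h import *
s=env.capture("side");t=env.capture("top")
crop(s,210,120,310,190,7,"pics/c7s.png");crop(t,280,100,370,220,5,"pics/c7t.png")
E
```

```text
t 9.55 pos [ 0.5198 -0.2382  0.0603] rot [-1.800e+02  2.000e-02  1.348e+01] w 0.217 F [-1.  -0.5 -3.6] j [-30.   7. 112.  -0.  61.  47.]
delta tool cm [ 0.01 -0.06  0.93] rotvec [-0.    0.02 -0.02]
```

View pics/c7s.png

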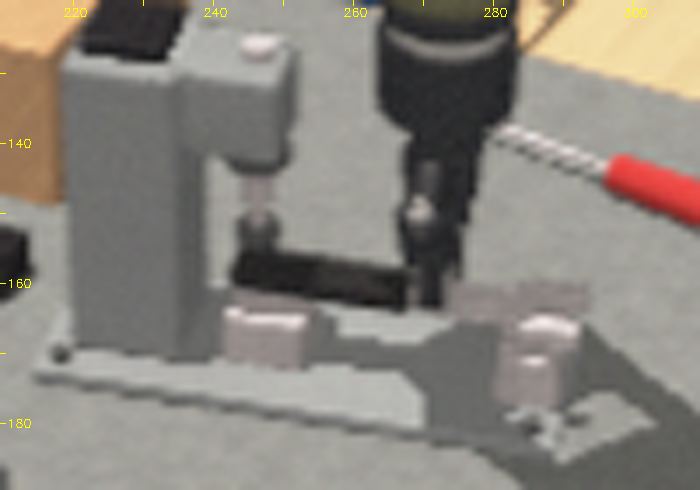

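View pics/c7t.png

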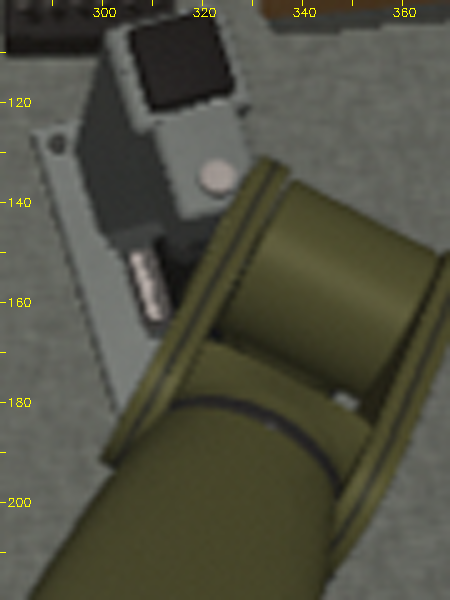

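The handle is under the stamp. I'll lower it gently.

apply_moves(targets=[[0, 0, 0.25, 0, 0, 0, 0], [0, 0, 0.25, 0, 0, 0, 0], [0, 0, 0.2, 0, 0, 0, 0], [0, 0, 0.1, 0, 0, 0, 0], [0, 0, 0, 0, 0, 0, 0], [0, 0, 0, 0, 0, 0, 0]])

```text
t: 10.15
tool_pos: [0.519, -0.2385, 0.0522]
ee_rot: [-180.0, 0.0, 13.4]
wrist_force: [0.4, 0.6, -2.2]
width: 0.212
```

apply_moves(targets=[[0, 0, 0.1, 0, 0, 0, 0], [0, 0, 0, 0, 0, 0, 0], [0, 0, 0, 0, 0, 0, 0]])

```text
t: 10.4
tool_pos: [0.5192, -0.2385, 0.0514]
ee_rot: [180.0, -0.0, 13.4]
wrist_force: [0.1, 0.3, -2.4]
width: 0.215
```

apply_moves(targets=[[0, 0, 0.1, 0, 0, 0, 0], [0, 0, 0.05, 0, 0, 0, 0], [0, 0, 0, 0, 0, 0, 0], [0, 0, 0, 0, 0, 0, 0]])

```text
t: 10.73
tool_pos: [0.5193, -0.2386, 0.0511]
ee_rot: [180.0, 0.0, 13.4]
wrist_force: [-4.5, 2.3, 5.1]
width: 0.211
```

```bash
python3 - <<'E'
from h import *
s=env.capture("side")
crop(s,210,120,310,190,7,"pics/c8s.png")
E
```

View pics/c8s.png

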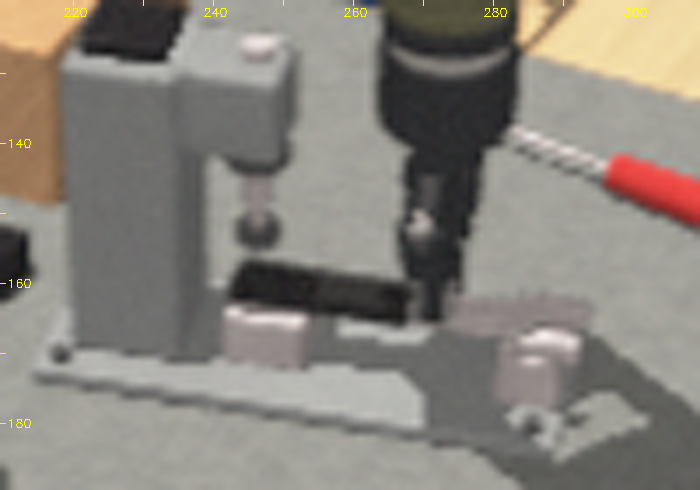

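Contact is felt (the vertical force went from −2.4 to +5 N), and the spanner sits on both rests. I'll open slowly.

apply_moves(targets=[[0, 0, 0, 0, 0, 0, 2.2], [0, 0, 0, 0, 0, 0, 2.8], [0, 0, 0, 0, 0, 0, 3.5], [0, 0, 0, 0, 0, 0, 4.5], [0, 0, 0, 0, 0, 0, 4.5], [0, 0, 0, 0, 0, 0, 4.5]])

```text
t: 11.28
tool_pos: [0.5192, -0.2385, 0.0498]
ee_rot: [180.0, -0.0, 13.4]
wrist_force: [-0.6, -0.6, 0.2]
width: 0.525
```

apply_moves(targets=[[0, 0, -0.7, 0, 0, 0, 4.5], [0, 0, -1.5, 0, 0, 0, 4.5], [0, 0, -2.5, 0, 0, 0, 4.5], [0, 0, -3, 0, 0, 0, 4.5], [0, 0, -3, 0, 0, 0, 4.5], [0, 0, -3, 0, 0, 0, 5], [-1.5, 0, -3, 0, 0, 0, 6], [-2, 0, -3, 0, 0, 0, 6.5]])

```text
t: 11.95
tool_pos: [0.4853, -0.2463, 0.249]
ee_rot: [180.0, -0.0, 13.5]
wrist_force: [0.1, -0.6, 0.0]
width: 0.761
```

```bash
python3 go.py .5145 .2763 .25 -7.7; python3 - <<'E'
from h import *
s=env.capture("side")
crop(s,210,120,310,190,7,"pics/c9s.png")
E
```

```text
t 11.95 pos [ 0.4853 -0.2463  0.249 ] rot [ 1.7997e+02 -4.0000e-02  1.3510e+01] w 0.761 F [ 0.1 -0.6  0. ] j [-33.  -7. 107.   0.  80.  44.]
delta tool cm [ 15.05 -50.13  -0.12] rotvec [ 2.000e-02 -5.000e-02  2.121e+01]
```

View pics/c9s.png

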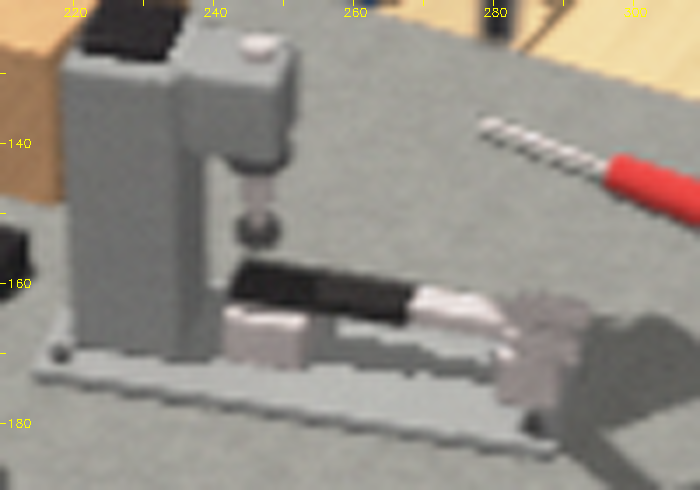

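The spanner lies on both rests with its handle under the raised stamp. Now the joystick: yaw −21°, then across.

apply_moves(targets=[[0, 0, 0, 0, 0, 7, 6.5], [0, 0, 0, 0, 0, 7, 6.5], [0, 0, 0, 0, 0, 7.1, 6.5], [-0.2, -1.5, 0, 0, 0, 0, 6.5], [-0.3, -3, 0, 0, 0, 0, 6.5], [-0.3, -3.6, 0, 0, 0, 0, 6.5], [-0.3, -3.6, 0, 0, 0, 0, 6.5], [-0.3, -3.6, 0, 0, 0, 0, 6.5]])

```text
t: 12.67
tool_pos: [0.4912, -0.091, 0.2472]
ee_rot: [-180.0, -0.0, -7.6]
wrist_force: [0.7, -0.2, 0.8]
width: 0.765
```

apply_moves(targets=[[-0.3, -3.6, 0, 0, 0, 0, 6.5], [-0.3, -3.6, 0, 0, 0, 0, 6.5], [-0.3, -3.6, 0, 0, 0, 0, 6.5], [-0.3, -3.6, 0, 0, 0, 0, 6.5], [-0.3, -3.6, 0, 0, 0, 0, 6.5], [-0.3, -3.6, 0, 0, 0, 0, 6.5], [-0.3, -3.6, 0, 0, 0, 0, 6.5], [-0.3, -3.6, 0, 0, 0, 0, 6.5]])

```text
t: 13.33
tool_pos: [0.5055, 0.198, 0.2473]
ee_rot: [-180.0, -0.0, -7.5]
wrist_force: [0.0, -0.1, -0.1]
width: 0.763
```

apply_moves(targets=[[-0.2, -3.6, 0, 0, 0, 0, 6.5], [-0.2, -2.5, 0, 0, 0, 0, 6.5], [0, -1, 0, 0, 0, 0, 6.5], [0, 0, 0, 0, 0, 0, 6.5], [0, 0, 0, 0, 0, 0, 6.5]])

```text
t: 13.75
tool_pos: [0.5114, 0.2664, 0.2468]
ee_rot: [180.0, 0.0, -7.6]
wrist_force: [0.3, -0.6, 0.6]
width: 0.761
```

```bash
python3 go.py .5145 .2763 .121 -7.7; python3 - <<'E'
from h import *
t=env.capture("top");s=env.capture("side")
crop(t,280,100,360,220,5,"pics/c10t.png")
crop(s,150,150,260,290,4.2,"pics/c10s.png")
E
```

```text
t 13.75 pos [0.5114 0.2664 0.2468] rot [ 1.7995e+02  2.0000e-02 -7.5600e+00] w 0.761 F [ 0.3 -0.6  0.6] j [ 22.  -3. 103.  -0.  80. 120.]
delta tool cm [ 0.18 -1.03 12.58] rotvec [0.05 0.02 0.14]
```

View pics/c10t.png

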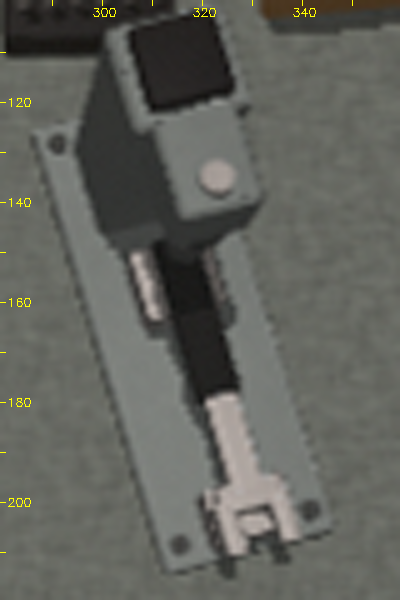

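View pics/c10s.png

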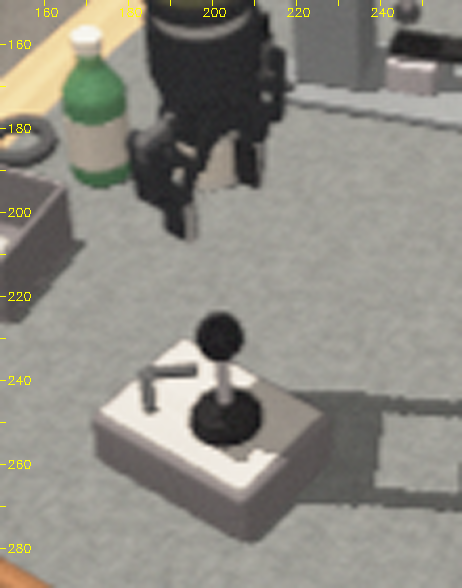

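The spanner lies centred: the rubber edge is at (323,179) and the jaw tips are at about (326,211) and (337,207). I'll verify this numerically.

```bash
python3 - <<'E'
from fit import *
P=[.5362,-.2336,np.radians(13.53)]
R=np.array([[np.cos(P[2]),np.sin(P[2])],[-np.sin(P[2]),np.cos(P[2])]])
for q in([323.6,178.5],[320.3,179.8],[327.2,177.7],[325.7,210.8],[337.3,207.3],[311.5,150]):
    print(q,(R@(at("top",*q,.059)[:2]-P[:2])).round(4))
E
```

```text
[323.6, 178.5] [-0.0022 -0.0007]
[320.3, 179.8] [-0.0035  0.01  ]
[327.2, 177.7] [-0.0026 -0.0119]
[325.7, 210.8] [-0.0981  0.0215]
[337.3, 207.3] [-0.0968 -0.0149]
[311.5, 150] [0.093  0.0094]
```

apply_moves(targets=[[0.2, -1.0, 0, 0, 0, 0, 6.5], [0, 0, 1.5, 0, 0, 0, 6.5], [0, 0, 2, 0, 0, 0, 6.5], [0, 0, 2, 0, 0, 0, 6.5], [0, 0, 1, 0, 0, 0, 6.5], [0, 0, 0, 0, 0, 0, 6.5]])

```text
t: 14.35
tool_pos: [0.5138, 0.2749, 0.1786]
ee_rot: [179.8, 0.3, -7.7]
wrist_force: [-1.2, 0.4, -0.8]
width: 0.763
```

```bash
python3 go.py .5145 .2763 .118 -7.7; python3 - <<'E'
from h import *
t=env.capture("top");s=env.capture("side")
crop(t,100,120,200,220,5,"pics/c11t.png")
crop(s,150,150,260,290,4.2,"pics/c11s.png")
E
```

```text
t 14.35 pos [0.5138 0.2749 0.1786] rot [179.84   0.28  -7.74] w 0.763 F [-1.2  0.4 -0.8] j [ 23.   1. 106.   0.  73. 121.]
delta tool cm [ 0.08 -0.17  6.06] rotvec [ 0.16  0.28 -0.04]
```

View pics/c11t.png

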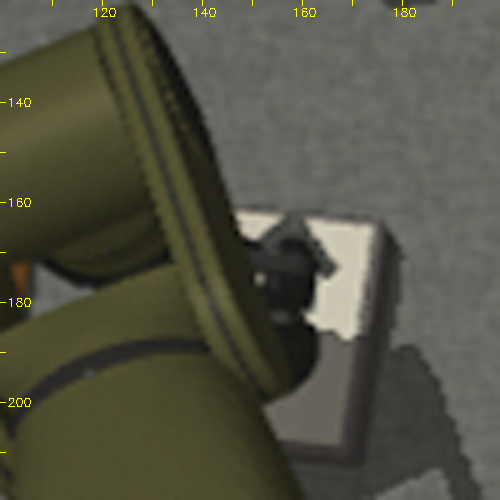

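View pics/c11s.png

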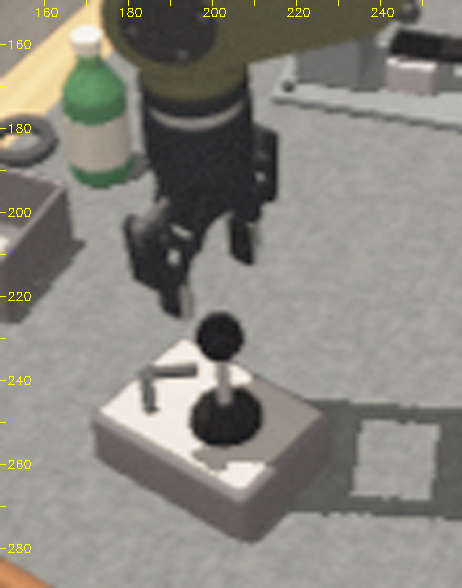

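The fingers straddle the ball at (201,229) in the side view, so I'll descend.

apply_moves(targets=[[0.1, -0.15, 1, 0, 0, 0, 6.5], [0, 0, 1.3, 0, 0, 0, 6.5], [0, 0, 1.3, 0, 0, 0, 6.5], [0, 0, 1.2, 0, 0, 0, 6.5], [0, 0, 0.8, 0, 0, 0, 6.5], [0, 0, 0.3, 0, 0, 0, 6.5], [0, 0, 0, 0, 0, 0, 6.5]])

```text
t: 15.03
tool_pos: [0.5155, 0.2771, 0.1211]
ee_rot: [179.9, 0.1, -7.7]
wrist_force: [-0.1, 0.3, -0.4]
width: 0.759
```

```bash
python3 go.py .5145 .2763 .118 -7.7; python3 - <<'E'
from h import *
s=env.capture("side")
crop(s,150,150,260,290,4.2,"pics/c12s.png")
E
```

```text
t 15.03 pos [0.5155 0.2771 0.1211] rot [ 1.7992e+02  1.4000e-01 -7.6800e+00] w 0.759 F [-0.1  0.3 -0.4] j [ 23.   4. 108.   0.  67. 121.]
delta tool cm [-0.09  0.09  0.31] rotvec [0.08 0.14 0.02]
```

View pics/c12s.png

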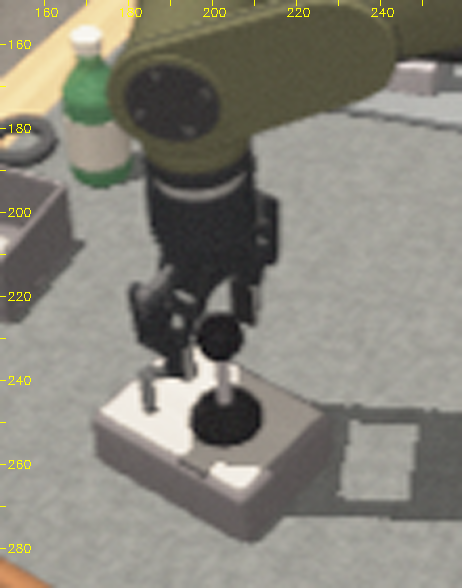

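```bash
python3 - <<'E'
from h import *
s=env.read_state();p=s["tool_pos"];y=np.radians(-7.7)
ty=np.array([np.sin(y),-np.cos(y),0]);tx=np.array([np.cos(y),np.sin(y),0])
for k in(-.034,0,.034):print(k,proj("side",p+ty*k+[0,0,.006]).round(1))
print(proj("side",p+[0,0,.019]),proj("side",p+[-.01,0,.019]))
im=cv2.imread("pics/c12s.png");cv2.imwrite("pics/c12b.png",cv2.resize(im[240:460,100:340],None,fx=2.5,fy=2.5,interpolation=cv2.INTER_CUBIC))
E
```

```text
-0.034 [194.3 239.5]
0 [201.5 233.1]
0.034 [208.6 226.8]
[201.28116387 230.00951308] [204.07650429 231.08520342]
```

View pics/c12b.png

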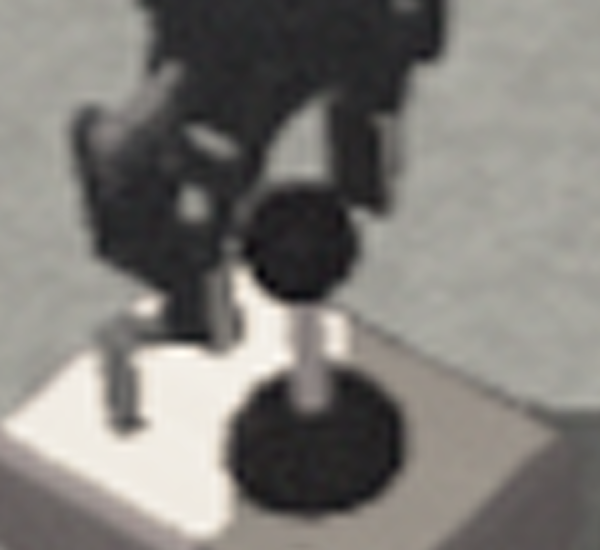

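The ball at (202.4,230.2) is about 2–3 mm behind the jaw plane. I'll correct that a little and close softly.

apply_moves(targets=[[-0.2, 0.1, 0.2, 0, 0, 0, 6.5], [0, 0, 0, 0, 0, 0, 5], [0, 0, 0, 0, 0, 0, 4.2], [0, 0, 0, 0, 0, 0, 3.8], [0, 0, 0, 0, 0, 0, 3.4], [0, 0, 0, 0, 0, 0, 3], [0, 0, 0, 0, 0, 0, 3], [0, 0, 0, 0, 0, 0, 3]], force=25)

```text
t: 15.75
tool_pos: [0.5147, 0.2768, 0.1215]
ee_rot: [-180.0, -0.1, -7.7]
wrist_force: [0.6, -0.6, 3.0]
width: 0.403
```

```bash
python3 go.py .5145 .2763 .118 -7.7; python3 - <<'E'
from h import *
s=env.capture("side")
crop(s,150,150,260,290,4.2,"pics/c13s.png")
E
```

```text
t 15.75 pos [0.5147 0.2768 0.1215] rot [-1.7997e+02 -6.0000e-02 -7.6800e+00] w 0.403 F [ 0.6 -0.6  3. ] j [ 23.   4. 109.  -0.  67. 121.]
delta tool cm [-0.01  0.06  0.35] rotvec [-0.03 -0.06  0.02]
```

View pics/c13s.png

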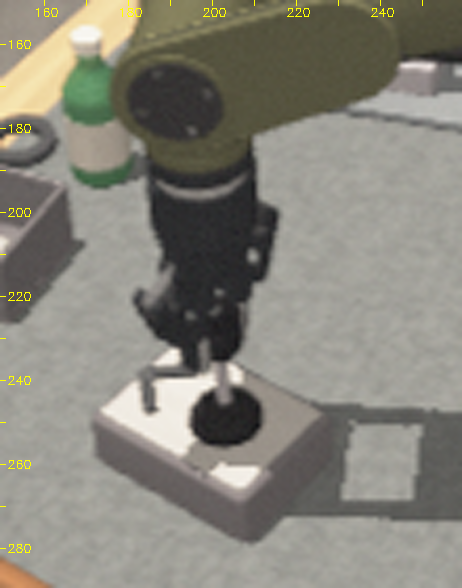

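The ball is gripped (34 mm opening). I'll tilt along the arc in two stages.

apply_moves(targets=[[0.35, 0, 0.01, 0, -3, 0, 3], [0.35, 0, 0.01, 0, -3, 0, 3], [0.35, 0, 0.01, 0, -3, 0, 3], [0, 0, 0, 0, 0, 0, 3]])

```text
t: 16.13
tool_pos: [0.5258, 0.2752, 0.12]
ee_rot: [-180.0, 9.1, -7.8]
wrist_force: [-2.0, 0.5, 4.8]
width: 0.403
```

```bash
python3 go.py .5145 .2763 .118 -7.7; python3 - <<'E'
from h import *
s=env.capture("side")
crop(s,150,120,290,270,4,"pics/c14s.png")
E
```

```text
t 16.13 pos [0.5258 0.2752 0.12  ] rot [-179.97    9.09   -7.76] w 0.403 F [-2.   0.5  4.8] j [ 20.  10. 103.   4.  75. 117.]
delta tool cm [-1.09  0.04  0.38] rotvec [-0.03  9.09 -0.06]
```

View pics/c14s.png

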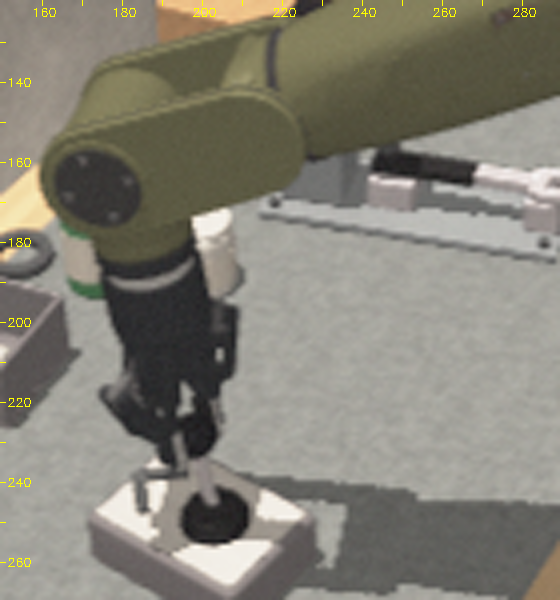

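apply_moves(targets=[[0.35, 0, 0.01, 0, -3, 0, 3], [0.35, 0, 0.01, 0, -3, 0, 3], [0.35, 0, 0.01, 0, -3, 0, 3], [0.35, 0, 0.01, 0, -3, 0, 3], [0.2, 0, 0, 0, -1.5, 0, 3], [0, 0, 0, 0, 0, 0, 3]])

```text
t: 16.68
tool_pos: [0.5388, 0.2735, 0.1154]
ee_rot: [180.0, 22.7, -7.7]
wrist_force: [-7.0, 0.5, 5.9]
width: 0.403
```

```bash
python3 go.py .5145 .2763 .118 -7.7; python3 - <<'E'
from h import *
s=env.capture("side");t=env.capture("top")
crop(s,150,120,290,270,4,"pics/c15s.png");crop(t,280,100,360,220,5,"pics/c15t.png")
E
```

```text
t 16.68 pos [0.5388 0.2735 0.1154] rot [179.97  22.75  -7.7 ] w 0.403 F [-7.   0.5  5.9] j [ 17.  19.  94.   9.  87. 113.]
delta tool cm [-2.36  0.05  0.7 ] rotvec [3.000e-02 2.275e+01 1.000e-02]
```

View pics/c15s.png

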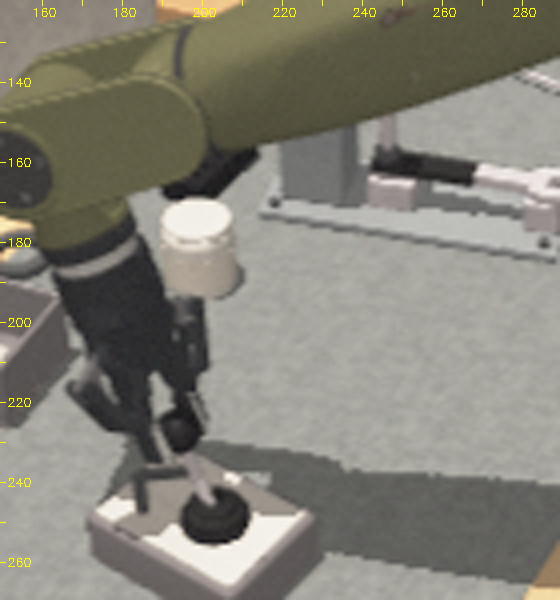

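View pics/c15t.png

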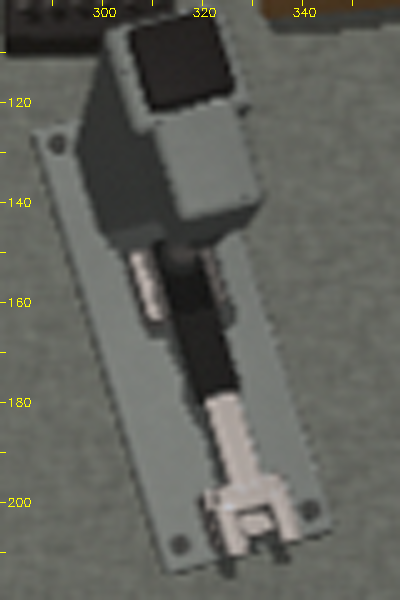

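The stamp is down on the handle at (247,157) in the side view. The estimated tilt is about 0.38 rad and the holding force is 7 N, as expected. I'll hold for 2.7 s.

apply_moves(targets=[[0.1, 0, 0, 0, 0, 0, 3], [0, 0, 0, 0, 0, 0, 3], [0, 0, 0, 0, 0, 0, 3], [0, 0, 0, 0, 0, 0, 3], [0, 0, 0, 0, 0, 0, 3], [0, 0, 0, 0, 0, 0, 3], [0, 0, 0, 0, 0, 0, 3], [0, 0, 0, 0, 0, 0, 3]])

```text
t: 17.45
tool_pos: [0.5386, 0.2736, 0.1155]
ee_rot: [180.0, 22.7, -7.6]
wrist_force: [-6.5, 0.9, 4.8]
width: 0.405
```

apply_moves(targets=[[0, 0, 0, 0, 0, 0, 3], [0, 0, 0, 0, 0, 0, 3], [0, 0, 0, 0, 0, 0, 3], [0, 0, 0, 0, 0, 0, 3], [0, 0, 0, 0, 0, 0, 3], [0, 0, 0, 0, 0, 0, 3], [0, 0, 0, 0, 0, 0, 3], [0, 0, 0, 0, 0, 0, 3]])

```text
t: 18.12
tool_pos: [0.5386, 0.2736, 0.1155]
ee_rot: [180.0, 22.7, -7.6]
wrist_force: [-6.3, 0.2, 4.7]
width: 0.401
```

apply_moves(targets=[[0, 0, 0, 0, 0, 0, 3], [0, 0, 0, 0, 0, 0, 3], [0, 0, 0, 0, 0, 0, 3], [0, 0, 0, 0, 0, 0, 3], [0, 0, 0, 0, 0, 0, 3], [0, 0, 0, 0, 0, 0, 3], [0, 0, 0, 0, 0, 0, 3], [0, 0, 0, 0, 0, 0, 3]])

```text
t: 18.78
tool_pos: [0.5386, 0.2736, 0.1155]
ee_rot: [180.0, 22.7, -7.6]
wrist_force: [-6.6, 0.7, 5.7]
width: 0.404
```

apply_moves(targets=[[0, 0, 0, 0, 0, 0, 3], [0, 0, 0, 0, 0, 0, 3], [0, 0, 0, 0, 0, 0, 3], [0, 0, 0, 0, 0, 0, 3], [0, 0, 0, 0, 0, 0, 3], [0, 0, 0, 0, 0, 0, 3], [0, 0, 0, 0, 0, 0, 3], [0, 0, 0, 0, 0, 0, 3]])

```text
t: 19.45
tool_pos: [0.5386, 0.2736, 0.1155]
ee_rot: [180.0, 22.7, -7.6]
wrist_force: [-5.5, 1.2, 4.3]
width: 0.407
```

```bash
python3 go.py .5145 .2763 .1215 -7.7; python3 - <<'E'
from h import *
s=env.capture("side")
crop(s,150,120,290,270,4,"pics/c16s.png")
E
```

```text
t 19.45 pos [0.5386 0.2736 0.1155] rot [179.96  22.68  -7.64] w 0.407 F [-5.5  1.2  4.3] j [ 18.  19.  94.   9.  87. 113.]
delta tool cm [-2.47  0.06  0.38] rotvec [ 0.05 22.68  0.07]
```

View pics/c16s.png

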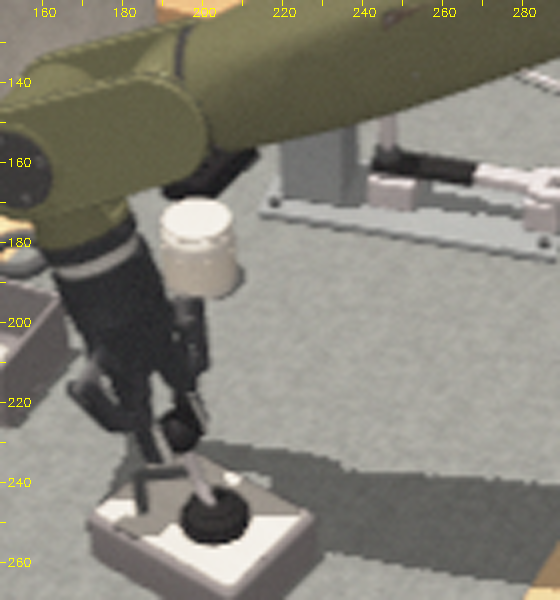

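The stamp stays on the handle. As an independent check of the tilt, I'll compare the ball's pixel with the predicted one.

```bash
python3 - <<'E'
from h import *
y=np.radians(-7.7);d=np.array([np.cos(y),np.sin(y),0])
for th in(0,.28,.32,.36,.38,.40,.42):
    print(th,proj("side",np.array([.5145,.2763,.055])+.085*(np.sin(th)*d+[0,0,np.cos(th)])).round(1))
im=cv2.imread("pics/c16s.png");cv2.imwrite("pics/c16b.png",cv2.resize(im[340:560,100:300],None,fx=3,fy=3,interpolation=cv2.INTER_CUBIC))
E
```

```text
0 [201.9 230.3]
0.28 [196.1 227.9]
0.32 [195.3 227.7]
0.36 [194.6 227.6]
0.38 [194.2 227.5]
0.4 [193.8 227.5]
0.42 [193.4 227.4]
```

View pics/c16b.png

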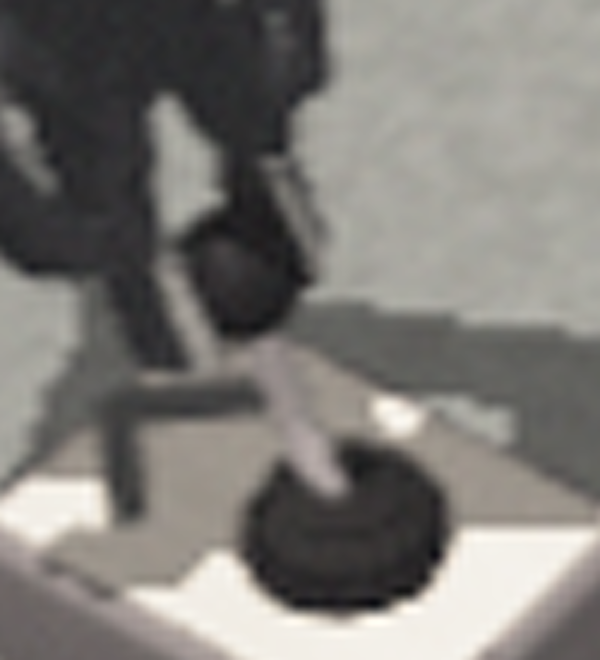

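The pixel estimate is about 0.355 ± 0.04 rad, and kinematics gives 0.38. That is above the 0.32 limit, but there is plenty of time, so I'll push on towards the stop and hold again to be sure.

apply_moves(targets=[[0.15, 0, 0, 0, -1, 0, 3], [0.15, 0, 0, 0, -0.5, 0, 3], [0, 0, 0, 0, 0, 0, 3], [0, 0, 0, 0, 0, 0, 3]])

```text
t: 19.83
tool_pos: [0.5411, 0.2733, 0.1143]
ee_rot: [179.9, 24.3, -7.6]
wrist_force: [-7.4, 1.3, 5.0]
width: 0.402
```

apply_moves(targets=[[0.1, 0, 0, 0, 0, 0, 3], [0, 0, 0, 0, 0, 0, 3], [0, 0, 0, 0, 0, 0, 3], [0, 0, 0, 0, 0, 0, 3]])

```text
t: 20.17
tool_pos: [0.5417, 0.2732, 0.114]
ee_rot: [179.9, 24.3, -7.6]
wrist_force: [-7.4, 0.4, 6.1]
width: 0.402
```

Kinematics now gives a ball shift of 35 mm, which is full tilt. Hold again.

apply_moves(targets=[[0, 0, 0, 0, 0, 0, 3], [0, 0, 0, 0, 0, 0, 3], [0, 0, 0, 0, 0, 0, 3], [0, 0, 0, 0, 0, 0, 3], [0, 0, 0, 0, 0, 0, 3], [0, 0, 0, 0, 0, 0, 3], [0, 0, 0, 0, 0, 0, 3], [0, 0, 0, 0, 0, 0, 3]])

```text
t: 20.83
tool_pos: [0.5417, 0.2733, 0.114]
ee_rot: [179.9, 24.3, -7.6]
wrist_force: [-7.7, 1.1, 6.1]
width: 0.404
```

apply_moves(targets=[[0, 0, 0, 0, 0, 0, 3], [0, 0, 0, 0, 0, 0, 3], [0, 0, 0, 0, 0, 0, 3], [0, 0, 0, 0, 0, 0, 3], [0, 0, 0, 0, 0, 0, 3], [0, 0, 0, 0, 0, 0, 3], [0, 0, 0, 0, 0, 0, 3], [0, 0, 0, 0, 0, 0, 3]])

```text
t: 21.5
tool_pos: [0.5417, 0.2732, 0.114]
ee_rot: [179.9, 24.3, -7.6]
wrist_force: [-8.2, 1.2, 5.4]
width: 0.401
```

apply_moves(targets=[[0, 0, 0, 0, 0, 0, 3], [0, 0, 0, 0, 0, 0, 3], [0, 0, 0, 0, 0, 0, 3], [0, 0, 0, 0, 0, 0, 3], [0, 0, 0, 0, 0, 0, 3], [0, 0, 0, 0, 0, 0, 3], [0, 0, 0, 0, 0, 0, 3], [0, 0, 0, 0, 0, 0, 3]])

```text
t: 22.17
tool_pos: [0.5417, 0.2732, 0.114]
ee_rot: [179.9, 24.3, -7.6]
wrist_force: [-6.7, 0.5, 6.1]
width: 0.401
```

```bash
python3 go.py .5145 .2763 .1215 -7.7; python3 - <<'E'
from h import *
s=env.capture("side")
crop(s,170,140,270,260,5,"pics/c17s.png")
E
```

```text
t 22.17 pos [0.5417 0.2732 0.114 ] rot [179.95  24.27  -7.63] w 0.401 F [-6.7  0.5  6.1] j [ 17.  20.  93.  10.  89. 113.]
delta tool cm [-2.8   0.06  0.45] rotvec [ 0.07 24.27  0.08]
```

View pics/c17s.png

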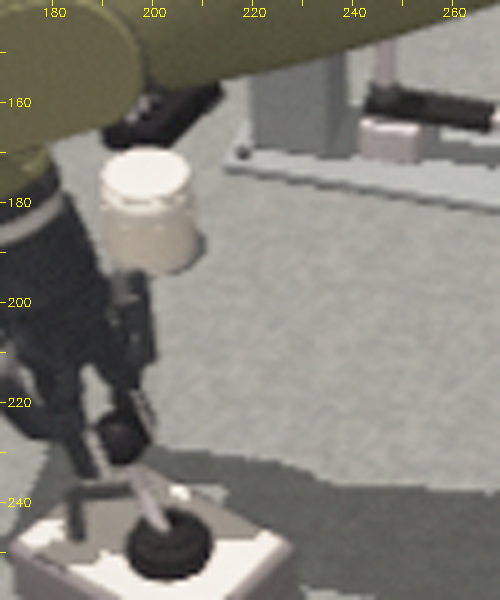

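Full tilt was held for another 2 s with the stamp on the handle. I'll bring the stick back upright in the grip.

apply_moves(targets=[[-0.35, 0, 0.01, 0, 3, 0, 3], [-0.35, 0, 0.01, 0, 3, 0, 3], [-0.35, 0, 0.01, 0, 3, 0, 3], [-0.35, 0, 0.01, 0, 3, 0, 3], [-0.35, 0, 0.01, 0, 3, 0, 3], [-0.35, 0, 0.01, 0, 3, 0, 3], [-0.35, 0, 0.01, 0, 3, 0, 3], [-0.35, 0, 0.01, 0, 3, 0, 3]])

```text
t: 22.88
tool_pos: [0.518, 0.2766, 0.1214]
ee_rot: [-179.9, -0.4, -7.6]
wrist_force: [-1.7, -0.8, 7.4]
width: 0.404
```

```bash
python3 go.py .5147 .2768 .1215 -7.7
```

```text
t 22.88 pos [0.518  0.2766 0.1214] rot [-179.94   -0.39   -7.64] w 0.404 F [-1.7 -0.8  7.4] j [ 23.   4. 108.  -0.  67. 121.]
delta tool cm [-0.33  0.02 -0.01] rotvec [-0.06 -0.39  0.06]
```

apply_moves(targets=[[-0.3, 0, 0, 0, -0.3, 0, 3], [0, 0, -0.1, 0, 0, 0, 3], [0, 0, 0, 0, 0, 0, 3.6], [0, 0, 0, 0, 0, 0, 4.2], [0, 0, 0, 0, 0, 0, 5.2], [0, 0, 0, 0, 0, 0, 6.2], [0, 0, 0, 0, 0, 0, 6.5], [0, 0, 0, 0, 0, 0, 6.5]])

```text
t: 23.55
tool_pos: [0.5145, 0.2766, 0.12]
ee_rot: [180.0, 0.3, -7.7]
wrist_force: [0.2, 0.2, -0.1]
width: 0.763
```

apply_moves(targets=[[0, 0, -1, 0, 0, 0, 6.5], [0, 0, -2, 0, 0, 0, 6.5], [0, 0, -2, 0, 0, 0, 6.5], [0, 0, -2.5, 0, 0, 0, 6.5], [0, 0, -2.5, 0, 0, 0, 6.5], [0, 0, -2.5, 0, 0, 0, 6.5], [0, 0, -1, 0, 0, 0, 6.5], [0, 0, 0, 0, 0, 0, 6.5]])

```text
t: 24.22
tool_pos: [0.5169, 0.2773, 0.2598]
ee_rot: [-179.8, -0.1, -7.7]
wrist_force: [1.1, -0.6, -0.1]
width: 0.764
```

apply_moves(targets=[[-2.5, 0, 0, 0, 0, 0, 6.5], [-2.5, 0, 0, 0, 0, 0, 6.5], [-2, 0, 0, 0, 0, 0, 6.5], [0, 0, 0, 0, 0, 0, 6.5], [0, 0, 0, 0, 0, 0, 6.5], [0, 0, 0, 0, 0, 0, 6.5], [0, 0, 0, 0, 0, 0, 6.5], [0, 0, 0, 0, 0, 0, 6.5]])

```text
t: 24.88
tool_pos: [0.4464, 0.2857, 0.2553]
ee_rot: [180.0, 0.3, -7.7]
wrist_force: [0.3, 0.2, -0.9]
width: 0.76
```

```bash
python3 go.py .5147 .2768 .1215 -7.7; python3 - <<'E'
from h import *
s=env.capture("side");t=env.capture("top")
crop(s,140,110,330,270,4,"pics/c18s.png");cv2.imwrite("pics/c18t.png",t)
E
```

```text
t 24.88 pos [0.4464 0.2857 0.2553] rot [179.97   0.33  -7.72] w 0.76 F [ 0.3  0.2 -0.9] j [ 27.  -9. 108.   0.  81. 124.]
delta tool cm [ 6.97 -0.04 13.34] rotvec [ 0.03  0.33 -0.02]
```

View pics/c18s.png

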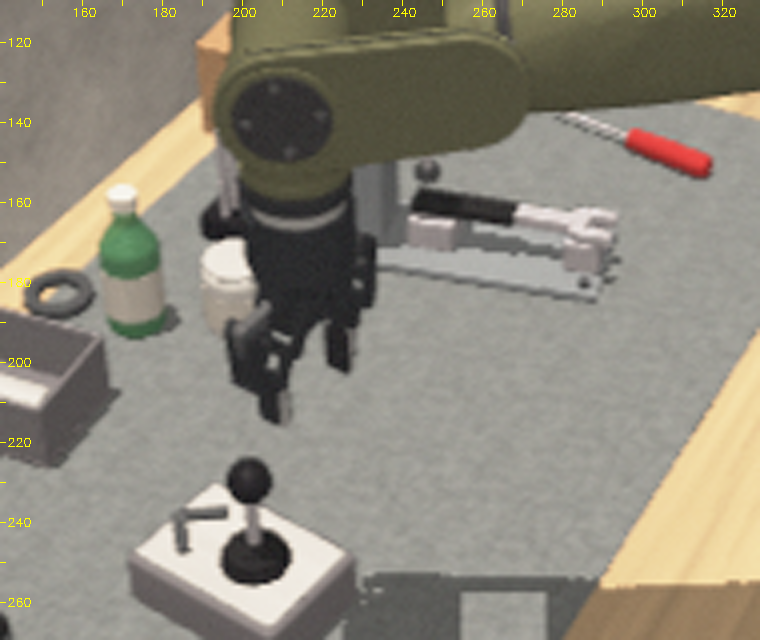

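View pics/c18t.png

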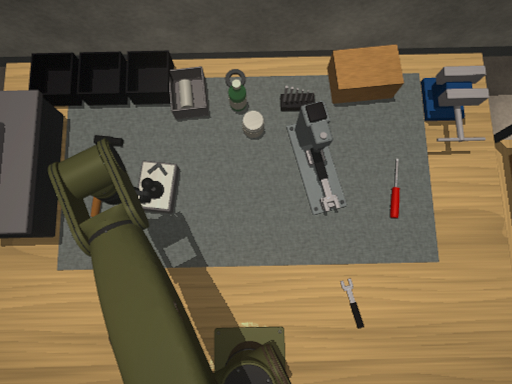

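The stick is upright: the ball is at (201,229) in the side view, as before. The stamp is raised at (246,152), and the spanner lies on both rests with its handle from (242,161) to (268,163). The tin, bottle and screwdriver are unmoved, and the arm touches nothing. Handing in.

```bash
python3 - <<'E'
from h import *
t=cv2.imread("pics/c18t.png");a=cv2.imread("pics/top0.png")
d=cv2.absdiff(t,a).max(2)>40
print("changed px tin/oil/driver:",d[105:140,240:268].sum(),d[70:112,225:250].sum(),d[155:222,385:405].sum())
print(env.job_done())
E
```

```text
changed px tin/oil/driver: 0 0 0
the job is handed in; nothing more can be done
None
```

The spanner's handle is marked and I handed the job in at about 25 s; no verdict is reported.

- **Placing:** I gripped the larger spanner (197 mm measured) by its shank, turned it half round and slid it in level from the front. I lowered it until I felt contact on the rests and let go. The top view then put its middle about 1.5 mm along and 1 mm or less across from the nest, and it lay flat.
- **Stamping:** I tilted the joystick towards the chevron and held it for about 2.8 s. Two estimates of the tilt disagreed slightly: about 0.38 rad from the arm position and about 0.355 from the picture. Both are above 0.32, but to be safe I pushed on to about full tilt (0.42 by the arm position) and held it for over 2 s more. The side view showed the stamp down on the handle throughout.
- **Final check:** The stick is upright, the stamp is raised and the spanner is still on both rests. The arm is clear, with wrist force near zero. The tin, bottle and screwdriver show no change from the first picture. The arm partly hid the mallet in the last top view, so I could not fully check it, but nothing went near it.

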